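Raise and hold the camera pole

ROBOT

A 6-joint arm with a two-finger parallel gripper is mounted at the origin on the work surface; the furniture and walls round the work are solid. World frame = base frame: x ahead of the robot, y to its left, z up, the work surface at z = 0. Lengths are in m, angles in rad, forces in N, time in s.
With the tool pointing down it reaches from about 0.35 to 0.725 m from the base axis. Payload 4.3 kg.
Tool frame: the origin (TCP) lies at the very end of the fingers, on their centre line; the grasp point (between the pads) lies 19 mm behind it; y points along the fingers, x is the direction in which the jaws open and shut, and the axes are right-handed (so a half turn about y gives the same grasp; the last joint's range is limited). The gripper opens to 85 mm and grips with 20 to 120 N. Pads are 22 mm wide; open, the fingers measure 114 mm over their backs; the gripper's body (76 mm by 85 mm) begins 54 mm behind the grasp point. The pads swing forward as they close: fully open they stand 13 mm farther back than shut.
Start: joints at [1.106, 0.377, 0.081, 1.274, 0, 1.46], TCP at [0.2, 0.539, 0.231] pointing down, gripper open.
Joint ranges: [-2.72, 2.72], [-0.84, 1.66], [-1.02, 1.22], [-1.77, 2.12], [-1.37, 1.28], [-3.14, 3.14]. Speed limits (rad/s): [2.57, 2.57, 3.14, 3.14, 3.14, 3.14].

INTERFACE

Orientations are given as a unit quaternion [w, x, y, z].
In Python, from bench import r gives the robot as it stands. The module is installed in compiled form; this text tells all that it offers.
- The arm moves only by the shell command python3 -m crank 'ROWS' [OPENING]. ROWS is JSON, a list of rows, each an object with "dp": the shift along the tool's x, y, z in m, a list of three; "turn": the turn, a rotation vector about the tool's x, y, z in rad, a list of three. In form: [{"dp": [tx, ty, tz], "turn": [rx, ry, rz]}, ...]. A call has 1 to 20 rows; each row shifts and turns the commanded pose from where the row before left it, along the tool's axes as they then stand; what a row does not reach is not made up. A row lasts 1/10 s, in which the tool goes at most 50 mm and 8.59 degrees, less where a joint would pass 70% of its speed; a pose out of reach is approached as far as the arm can. A call is refused whole if a number of a shift passes 0.05 or a number of a turn 0.15, either way. A call with a gripper value outside its range is refused whole. OPENING is the opening, from -1 (shut) to 1 (fully open), set as the call begins (- or left out, the last holds). The fingers move at their own pace and stop on an object; the grip force is fixed at half the most. Time passes only in rows, so rows that do not move let the fingers close. It gives the time, the measured TCP pose, the force and the opening at its end, in the units of the state.
- r.observe(): the state, without advancing time (a new reading comes with each control period).
- r.grab_frame(name): name is "scene" or "top" or "wrist"; returns the picture (384x512x3 uint8, blue, green, red); there is no depth.
- r.camera_params(name): a dict with "fx", "fy", "cx", "cy" (pixels), "position" and "rotation" of the camera in the world. Camera axes: x right, y up, looking along -z (the intrinsics and any distortion apply to the point x, -y, -z); pixel columns grow to the right and rows downward; lengths in m; the calibration is good to about 2 mm. A picture is of the moment at which its call begins: read the wrist's pose just before it. camera_params takes no time and is no camera call; for the wrist camera it gives the pose at the moment of the call.
- r.hand_in(): hands the job in, once; it reports no verdict.
The state is a dict: "time": time; "joint_pos": joint angles; "qvel": joint speeds; "joint_efforts": joint torques, N m; "ee_pos": TCP position; "tcp_rot": TCP orientation; "force": force on the tool from outside, world axes, zero at the start; "torque": the same for the moment, N m; "gripper_width": opening from 0.0 (shut) to 1.0 (fully open).
Only numpy, scipy, OpenCV 4.12 (cv2) and the standard library are available. Lean on these libraries where they do the work, as an engineer would, in place of code of your own. Each camera call takes 0.05 s, during which the arm holds its last target.

TASK

Get the little telescopic camera pole ready for filming at the worktop: pull the sliding cap off the release button as far as it goes, press the button fully down, then take the knob on top of the pole and draw it straight up past the first stop to the second, so that both sections are fully out. The pole sinks back if let go, so finish while still holding the knob up there in the gripper, ready for someone to tighten it; leave the sugar pot, the lemon and the honey jar where they are.

Things in the scene. Friction and masses are not known exactly. Their poses are not given: they have to be found in the camera images.
- stand: the pole's heavy metal foot, fixed to the worktop (its place and yaw differ each time). Foot plate 76 x 215 x 12 mm, long along the stand's own y. Origin: on the worktop, under the upright tube's axis; z is up and is the direction in which the pole extends; y points along a level shelf arm (38 mm wide in x, top 90 mm above the worktop) that reaches from the tube (32 mm thick, 39 mm at its collar, collar top 105 mm above the worktop) to 145 mm out, where a post carries it
- cap_centre (a point): centre of the grey plastic cap that covers the button: 28 mm wide across the stand's x (the width to grip, flat upright sides), 36 mm long in y, 40 mm high with its top 20 mm above this point, standing on the shelf arm (arm top 20 mm below this point). It is open underneath and towards the tube, and slides on rails along the stand's y only, outwards; axes as the stand's
- guard_cap (a joint): how far the cap is pulled outward along the stand's +y, m: 0 = over the button, 0.046 = fully off, against its stop. It may start up to 6 mm out. About 3 N moves it and it stays where it is left
- button_top (a point): centre of the top face of the round steel release button, 19 mm across, 72 mm from the tube's axis along the stand's +y, its top 103 mm above the worktop when up, 13 mm above the shelf arm's top; hidden under the cap until that is pulled off. With the cap fully off, the cap's nearest edge is 28 mm from the button's centre in +y
- release_button (a joint): how far the button is pressed down, m: 0 up (pole locked), 0.006 fully down (pole free). It takes about 4 N and stays down when pressed
- knob_centre (a point): centre of the black round knob on top of the pole, 32 mm across, 34 mm high with its top 17 mm above this point, on a 15 mm rod; 143 mm above the worktop when the pole is down. The black rim of the middle section below it ends 30 mm below this point then. Axes as the stand's
- top_section (a joint): how far the top section with the knob is drawn out of the middle section, m: 0 in, 0.060 at the first stop. It comes out first, lifting with about 3 N, and sinks again when let go
- middle_section (a joint): how far the middle section is drawn out of the fixed tube, m: 0 in, 0.050 fully out. It follows once the top section has reached the first stop, with about 7 N in all; fully out it gives the second stop, when the knob is 110 mm above its lowest place
- sugar_pot: white lidded sugar pot, 77 x 77 x 88 mm, loose bystander; origin at the centre of its underside
- lemon: yellow lemon, about 71 x 53 x 51 mm, loose bystander
- honey_jar: honey jar, 58 x 62 x 99 mm, loose bystander; origin at the centre of its underside

How it is judged:
On the way, in this order (a step that is already met when the one before it is completed fails the run):
1. the cap is pulled off the button, within 6 mm of its stop (value of joint guard_cap above 0.04 m), for 0.1 s.
2. the button is pressed down, within 1.5 mm of fully (value of joint release_button above 0.0045 m), for 0.1 s.
3. the top section is drawn out to the first stop with the fingers on the knob (value of joint top_section above 0.055 m and contact force between the fingers and top_section above 1 N), for 0.1 s.
At the end, for the whole second after the job is handed in: Finishes with the fingers gripping the knob (over 1 N), both sections within 5 mm of fully out through the last second, the button still down (over 4 of 6 mm), the cap still off (over 36 of 46 mm), and sugar pot, lemon and honey jar within 30 mm of where they stood (all of step 3 and value of joint guard_cap above 0.036 m and value of joint release_button above 0.004 m and value of joint middle_section above 0.045 m and distance of each of sugar_pot, lemon, honey_jar from where it was at the start of the episode below 0.03 m); the arm keeps its last pose, push and grip.
It fails at once if a bystander is knocked away or over (distance of any of sugar_pot, lemon, honey_jar from where it was at the start of the episode above 0.05 m or angle between any of sugar_pot, honey_jar's own z axis and vertical above 0.6 rad).
It also fails if it takes over 51 s, if anything falls off the work surface, if the arm or the gripper's body presses on something with over 40 N, if the wrist force passes 120 N, or if a joint passes its speed limit or range.

## Working session

There is one attempt and no reset: what is moved stays moved. The work goes in short steps, Python scripts to look and compute and a shell command to move; the robot and the scene stay as the last step left them, time stands still between calls to the robot, and variables do not carry over. Pictures are saved under pics/ and viewed, and the job is handed in when it is done.

```bash
mkdir -p pics; python3 - <<'E'
from bench import r
import cv2
s=r.observe()
for k,v in s.items(): print(k,v)
for n in ["scene","top","wrist"]:
    print(n,r.camera_params(n))
    cv2.imwrite(f"pics/{n}0.png",r.grab_frame(n))
E
```

```text
time 0.0
joint_pos [1.10567444e+00 3.78086554e-01 7.96589475e-02 1.27440506e+00
 2.71941843e-06 1.46048156e+00]
qvel [-0.00095278 -0.00057195  0.00029869 -0.00034613 -0.000459    0.00126849]
joint_efforts [ 6.64542767e-04 -4.63601804e+01  2.69877023e+01  2.09558196e-02
 -8.43313524e-05 -2.50030759e-06]
ee_pos [0.19947163 0.53860623 0.23036027]
tcp_rot [-0.58004669  0.5807324   0.40328208 -0.40454824]
force [-0.55503362 -0.63638066  0.59508992]
torque [ 0.01855099 -0.05118838  0.0589896 ]
gripper_width 0.9966286063929457
scene {'fx': 397.9296564258377, 'fy': 397.9296564258377, 'cx': 254.3178440519469, 'cy': 186.06177003534253, 'position': array([-0.18438668, -0.51492847,  0.781912  ]), 'rotation': array([ 0.79621042,  0.3816582 , -0.19382384, -0.42757257])}
top {'fx': 442.2726065509783, 'fy': 442.2726065509783, 'cx': 251.51333776359155, 'cy': 185.02286106869335, 'position': array([ 0.26267524, -0.03168577,  1.41178637]), 'rotation': array([ 0.70899276,  0.05383726, -0.04652958, -0.70161657])}
wrist {'fx': 280.85409977993197, 'fy': 280.85409977993197, 'cx': 257.79593385732556, 'cy': 193.28184806422453, 'position': array([0.1201486 , 0.56770803, 0.37286546]), 'rotation': array([ 0.80914602, -0.13664714, -0.09416664,  0.56368691])}
```

View pics/scene0.png

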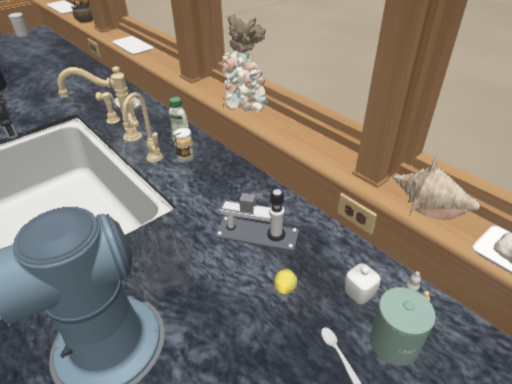

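View pics/top0.png

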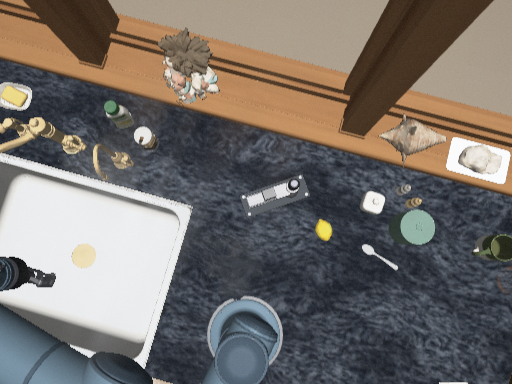

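View pics/wrist0.png

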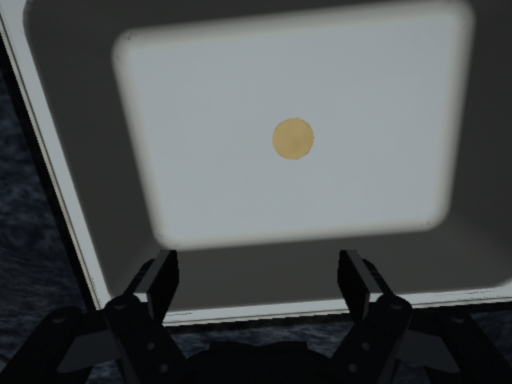

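The scene view shows the stand with its knob at about (278,196) and the cap near (247,203). The top view has the knob at (293,184) and the cap near (264,193). I'll zoom in to measure.

```bash
cat > h.py <<'E'
import numpy as np, cv2
from scipy.spatial.transform import Rotation as R
from bench import r
def Rm(q): return R.from_quat(np.asarray(q)[[1,2,3,0]]).as_matrix()
def ray(c,u,v):
    d=Rm(c['rotation'])@np.array([(u-c['cx'])/c['fx'],-(v-c['cy'])/c['fy'],-1.])
    return np.array(c['position']),d/np.linalg.norm(d)
def onz(c,u,v,z):
    o,d=ray(c,u,v); return o+d*(z-o[2])/d[2]
def proj(c,p):
    q=Rm(c['rotation']).T@(np.asarray(p)-c['position'])
    return np.array([c['cx']+c['fx']*q[0]/-q[2], c['cy']-c['fy']*q[1]/-q[2]])
def tri(a,b):
    A=np.zeros((3,3));y=np.zeros(3)
    for o,d in (a,b):
        P=np.eye(3)-np.outer(d,d);A+=P;y+=P@o
    p=np.linalg.solve(A,y); return p,[np.linalg.norm((np.eye(3)-np.outer(d,d))@(p-o)) for o,d in (a,b)]
E
python3 - <<'E'
import cv2
a=cv2.imread('pics/scene0.png')[175:265,200:320];b=cv2.imread('pics/top0.png')[165:225,230:320]
cv2.imwrite('pics/scz.png',cv2.resize(a,None,fx=6,fy=6,interpolation=2))
cv2.imwrite('pics/tz.png',cv2.resize(b,None,fx=8,fy=8,interpolation=2))
E
```

```text
(no output)
```

View pics/scz.png

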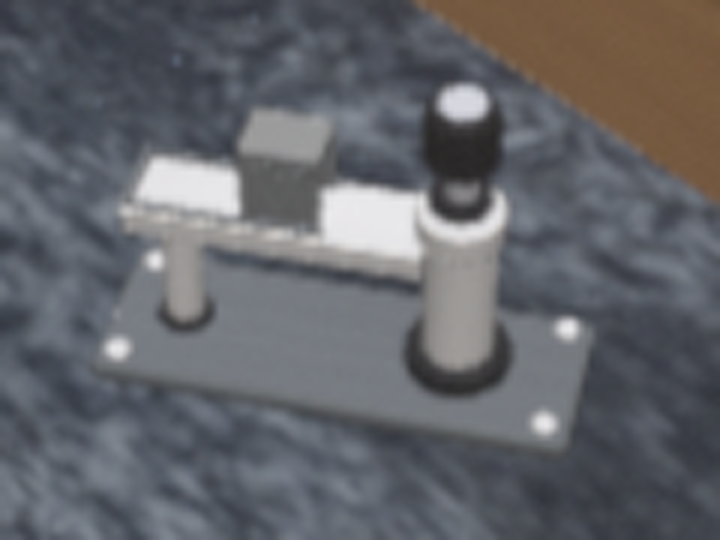

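View pics/tz.png

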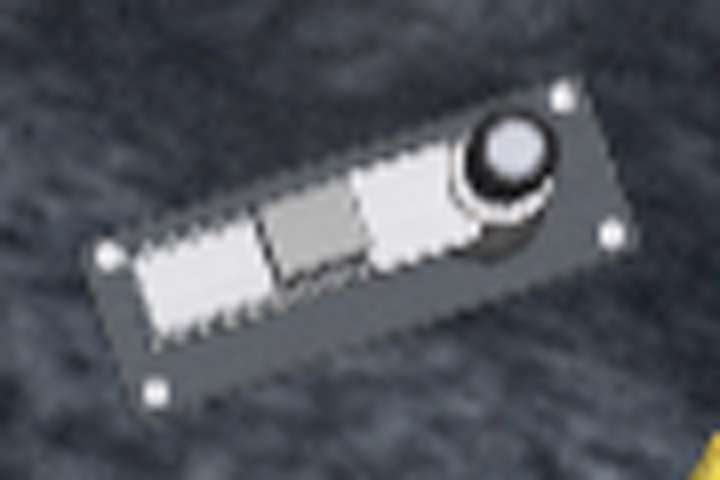

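In the crops, all four foot screws, the cap's top face, and the knob's top disc are clear in both views. I'll compute the poses from them.

```bash
python3 - <<'E'
from h import *
ct,cs=r.camera_params('top'),r.camera_params('scene')
T=lambda x,y:((x+.5)/8-.5+230,(y+.5)/8-.5+165)
S=lambda x,y:((x+.5)/6-.5+200,(y+.5)/6-.5+175)
sT=[(562,97),(612,233),(108,255),(155,392)]; sS=[(567,328),(544,423),(155,260),(118,347)]
for nm,z,a,b in [('screw',.0135,sT,sS),('knobtop',.16,[(516,150)],[(463,103)]),
   ('captop',.130,[(258,218),(350,182),(372,243),(282,278)],[(252,110),(335,120),(326,153),(240,147)])]:
    P=[onz(ct,*T(*p),z) for p in a];Q=[onz(cs,*S(*p),z) for p in b]
    print(nm);print(np.round(P,4)[:,:2].tolist());print(np.round(Q,4)[:,:2].tolist())
    print('mean',np.mean(P,0),np.mean(Q,0), 'tri mean',tri(ray(ct,*np.mean([T(*p) for p in a],0)),ray(cs,*np.mean([S(*p) for p in b],0))))
    if nm=='screw':
        for X in (P,Q):
            d=X[2]+X[3]-X[0]-X[1]; print('y dir deg',np.degrees(np.arctan2(d[1],d[0])), np.linalg.norm(d)/2)
            d=X[0]+X[2]-X[1]-X[3]; print('x dir deg',np.degrees(np.arctan2(d[1],d[0])), np.linalg.norm(d)/2)
E
```

```text
screw
[[0.491, -0.1703], [0.4364, -0.1899], [0.4256, 0.0104], [0.3713, -0.0089]]
[[0.4919, -0.171], [0.4371, -0.1908], [0.4264, 0.0106], [0.3729, -0.0094]]
mean [ 0.43109625 -0.08968787  0.0135    ] [ 0.43206616 -0.0901359   0.0135    ] tri mean (array([ 0.43193978, -0.09052754,  0.01248981]), [np.float64(0.0013281168377332641), np.float64(0.0013281168377333246)])
y dir deg 109.85090713780497 0.1922673390818138
x dir deg 19.684810059374854 0.05785709379546728
y dir deg 109.67343209119139 0.1927647048689892
x dir deg 20.16548821387653 0.0577124895135354
knobtop
[[0.4478, -0.1393]]
[[0.4504, -0.1389]]
mean [ 0.44777243 -0.13927393  0.16      ] [ 0.4503706  -0.13886252  0.16      ] tri mean (array([ 0.44788933, -0.13960821,  0.16194863]), [np.float64(0.0006367981801941842), np.float64(0.0006367981801941644)])
captop
[[0.4262, -0.0477], [0.4398, -0.0812], [0.4174, -0.0893], [0.4043, -0.0566]]
[[0.4288, -0.0483], [0.4425, -0.0814], [0.423, -0.0899], [0.4068, -0.0579]]
mean [ 0.42191846 -0.06869774  0.13      ] [ 0.42528189 -0.06936564  0.13      ] tri mean (array([ 0.4226064 , -0.06967047,  0.13168429]), [np.float64(0.0013672294239148732), np.float64(0.001367229423914764)])
```

```bash
cat >> h.py <<'E'
YAW=np.radians(19.8); EX=np.array([np.cos(YAW),np.sin(YAW),0]); EY=np.array([-np.sin(YAW),np.cos(YAW),0]); TUBE=np.array([.4485,-.1394,0])
def goto(p):
    s=r.observe();M=Rm(s['tcp_rot'])
    G=np.column_stack([EX,[0,0,-1],np.cross(EX,[0,0,-1])]);best=None
    for f in (1,-1):
        g=G@np.diag([f,1,f]); rv=R.from_matrix(M.T@g).as_rotvec()
        print('  turn',np.round(rv,4),'deltaT now-axes',np.round(M.T@(p-s['ee_pos']),4))
    d=p-s['ee_pos'];print('  t',s['time'],'pos',np.round(s['ee_pos'],4),'stand',np.round([(s['ee_pos']-TUBE)@EX,(s['ee_pos']-TUBE)@EY],4),'world d',np.round(d,4),'F',np.round(s['force'],1),'g',round(s['gripper_width'],3),'q',np.round(s['joint_pos'],2))
E
python3 - <<'E'
from h import *
print(Rm(r.observe()['tcp_rot']).round(3))
goto(TUBE+EY*.0745+[0,0,.2])
E
```

```text
[[ 0.347 -0.001 -0.938]
 [ 0.938 -0.001  0.347]
 [-0.002 -1.     0.   ]]
  turn [ 5.000e-04  8.704e-01 -1.500e-03] deltaT now-axes [-0.4924  0.0313 -0.421 ]
  turn [-1.9000e-03 -2.2712e+00 -6.0000e-04] deltaT now-axes [-0.4924  0.0313 -0.421 ]
  t 0.15 pos [0.1995 0.5387 0.2306] stand [-0.0045  0.7224] world d [ 0.2237 -0.608  -0.0306] F [ 1.1 -0.5 -0.3] g 1.001 q [1.11 0.38 0.08 1.27 0.   1.46]
```

```bash
python3 -m crank '[{"dp":[-0.0246,0,-0.021],"turn":[0,0,0]},{"dp":[-0.0246,0,-0.021],"turn":[0,0,0]},{"dp":[-0.0246,0,-0.021],"turn":[0,0,0]},{"dp":[-0.0246,0,-0.021],"turn":[0,0,0]},{"dp":[-0.0246,0,-0.021],"turn":[0,0,0]},{"dp":[-0.0246,0,-0.021],"turn":[0,0,0]},{"dp":[-0.0246,0,-0.021],"turn":[0,0,0]},{"dp":[-0.0246,0,-0.021],"turn":[0,0,0]},{"dp":[-0.0246,0,-0.021],"turn":[0,0,0]},{"dp":[-0.0246,0,-0.021],"turn":[0,0,0]},{"dp":[-0.0246,0,-0.021],"turn":[0,0,0]},{"dp":[-0.0246,0,-0.021],"turn":[0,0,0]},{"dp":[-0.0246,0,-0.021],"turn":[0,0,0]},{"dp":[-0.0246,0,-0.021],"turn":[0,0,0]},{"dp":[-0.0246,0,-0.021],"turn":[0,0,0]},{"dp":[-0.0246,0,-0.021],"turn":[0,0,0]},{"dp":[-0.0246,0,-0.021],"turn":[0,0,0]},{"dp":[-0.0246,0,-0.021],"turn":[0,0,0]},{"dp":[-0.0246,0,-0.021],"turn":[0,0,0]},{"dp":[-0.0246,0,-0.021],"turn":[0,0,0]}]' 1
python3 -m crank '[{"dp":[0,0,0],"turn":[0,0.145,0]},{"dp":[0,0,0],"turn":[0,0.145,0]},{"dp":[0,0,0],"turn":[0,0.145,0]},{"dp":[0,0,0],"turn":[0,0.145,0]},{"dp":[0,0,0],"turn":[0,0.145,0]},{"dp":[0,0,0],"turn":[0,0.145,0]},{"dp":[0,0,0],"turn":[0,0,0]},{"dp":[0,0,0],"turn":[0,0,0]}]'
python3 - <<'E'
from h import *
goto(TUBE+EY*.0745+[0,0,.2])
cv2.imwrite('pics/w1.png',r.grab_frame('wrist'))
E
```

```text
time: 2.15
ee_pos: [0.4227, -0.0693, 0.2311]
tcp_rot: [0.581, -0.58, -0.404, 0.404]
force: [0.5, -0.7, 0.7]
gripper_width: 1.001
time: 2.95
ee_pos: [0.4225, -0.068, 0.2311]
tcp_rot: [0.696, -0.696, -0.123, 0.123]
force: [0.2, -0.5, 0.3]
gripper_width: 0.998
  turn [-0.0003  0.0034 -0.0003] deltaT now-axes [ 0.0003  0.0311 -0.0015]
  turn [-4.0000e-04 -3.1382e+00  5.0000e-04] deltaT now-axes [ 0.0003  0.0311 -0.0015]
  t 2.95 pos [ 0.4225 -0.068   0.2311] stand [-0.0003  0.076 ] world d [ 0.0008 -0.0013 -0.0311] F [ 0.2 -0.5  0.3] g 0.998 q [-0.31  0.08 -0.3   1.19  0.    0.91]
```

View pics/w1.png

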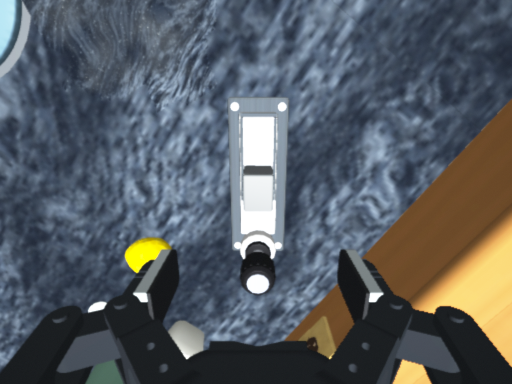

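Wrist view: the stand is square and central, with the knob top at (258,284) and the cap top centred around (258,192). The lemon is at (148,254), so I'll check its clearance.

```bash
python3 - <<'E'
from h import *
ct=r.camera_params('top');cw=r.camera_params('wrist')
sf=lambda p:np.round([(p-TUBE)@EX,(p-TUBE)@EY,p[2]],4)
print('lemon',sf(onz(ct,323,230,.025)),'pot',sf(onz(ct,373,203,.07)))
im=cv2.imread('pics/w1.png')
cv2.imwrite('pics/w1z.png',cv2.resize(im[85:305,200:320],None,fx=2.7,fy=2.7,interpolation=2))
m=cv2.inRange(im,(215,205,215),(255,255,255));n,l,st,c=cv2.connectedComponentsWithStats(m)
for i in range(1,n):
    if st[i,4]>15: print(st[i],c[i],sf(onz(cw,*c[i],.16)),sf(onz(cw,*c[i],.0135)))
hsv=cv2.cvtColor(im,cv2.COLOR_BGR2HSV);ml=cv2.inRange(hsv,(20,150,100),(35,255,255));x,y,w,h=cv2.boundingRect(ml);print('lemon box',x,y,w,h,sf(onz(cw,x+w,y+h/2,.025)))
E
```

```text
lemon [-0.1538 -0.0522  0.025 ] pot [-0.1266 -0.2171  0.07  ]
[230 102   9   9  61] [234.3442623  106.13114754] [-0.0179  0.153   0.16  ] [-0.0295  0.1483  0.0135]
[278 102   9   9  59] [281.66101695 106.22033898] [0.0165 0.1531 0.16  ] [0.0285 0.1484 0.0135]
[ 243  117   31   49 1496] [257.93983957 140.68850267] [-0.0006  0.1281  0.16  ] [-0.0004  0.1063  0.0135]
[ 241  176   35   58 1782] [257.78675645 205.00505051] [-0.0006  0.0759  0.16  ] [-0.0003  0.0183  0.0135]
[234 235  48  24 395] [257.47341772 243.84810127] [-0.0007  0.0401  0.16  ] [-0.0005 -0.042   0.0135]
[247 275  22  18 311] [257.26045016 283.585209  ] [-0.0008 -0.0005  0.16  ] [-0.0006 -0.1105  0.0135]
[134 293  14   9  86] [141.41860465 296.43023256] [-0.1075 -0.0149  0.16  ] [-0.1806 -0.1349  0.0135]
[369 293  14   9  87] [374.2183908  296.43678161] [ 0.1071 -0.0142  0.16  ] [ 0.1812 -0.1337  0.0135]
[ 88 302  18  10 107] [ 96.77570093 306.27102804] [-0.1507 -0.0262  0.16  ] [-0.2534 -0.1539  0.0135]
[181 348  10  11  51] [185.47058824 353.19607843] [-0.0724 -0.0837  0.16  ] [-0.1215 -0.2509  0.0135]
lemon box 125 238 46 35 [-0.1235 -0.0547  0.025 ]
```

View pics/w1z.png

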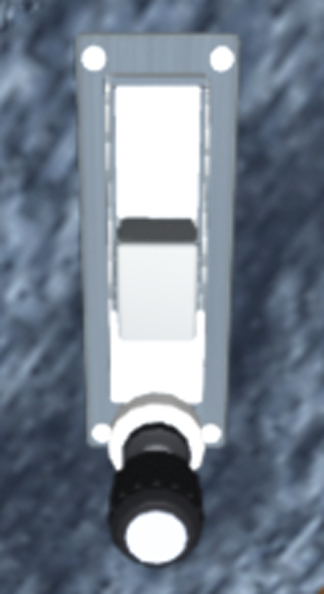

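```bash
python3 -m crank '[{"dp":[0,0.02,0],"turn":[0,0,0]},{"dp":[0,0.02,0],"turn":[0,0,0]},{"dp":[0,0.02,0],"turn":[0,0,0]},{"dp":[0,0.02,0],"turn":[0,0,0]},{"dp":[0,0.02,0],"turn":[0,0,0]},{"dp":[0,0.02,0],"turn":[0,0,0]},{"dp":[0,0.01,0],"turn":[0,0,0]},{"dp":[0,0,0],"turn":[0,0,0]},{"dp":[0,0,0],"turn":[0,0,0]}]'
python3 -m crank '[{"dp":[0,0,0],"turn":[0,0,0]},{"dp":[0,0,0],"turn":[0,0,0]},{"dp":[0,0,0],"turn":[0,0,0]},{"dp":[0,0,0],"turn":[0,0,0]},{"dp":[0,0,0],"turn":[0,0,0]},{"dp":[0,0,0],"turn":[0,0,0]},{"dp":[0,0,0],"turn":[0,0,0]},{"dp":[0,0,0],"turn":[0,0,0]},{"dp":[0,0,0],"turn":[0,0,0]},{"dp":[0,0,0],"turn":[0,0,0]}]' -1
python3 - <<'E'
from h import *
print(Rm(r.observe()['tcp_rot']).round(3))
goto(TUBE+EY*.1225+[0,0,.1])
cv2.imwrite('pics/w2.png',r.grab_frame('wrist'))
E
```

```text
time: 3.9
ee_pos: [0.423, -0.0681, 0.1018]
tcp_rot: [-0.696, 0.697, 0.122, -0.122]
force: [-0.1, -0.6, -0.7]
gripper_width: 1.002
time: 4.9
ee_pos: [0.4226, -0.0683, 0.1019]
tcp_rot: [-0.696, 0.697, 0.122, -0.122]
force: [-2.3, -0.8, 4.9]
gripper_width: 0.32
[[ 0.941  0.    -0.339]
 [ 0.339 -0.001  0.941]
 [-0.    -1.    -0.001]]
  turn [ 0.0008  0.0003 -0.0002] deltaT now-axes [0.0003 0.0018 0.0469]
  turn [-3.0000e-04 -3.1413e+00 -1.2000e-03] deltaT now-axes [0.0003 0.0018 0.0469]
  t 4.9 pos [ 0.4226 -0.0683  0.1019] stand [-0.0003  0.0756] world d [-0.0156  0.0442 -0.0019] F [-2.3 -0.8  4.9] g 0.32 q [-0.31  0.18 -0.55  0.85 -0.    0.92]
```

View pics/w2.png

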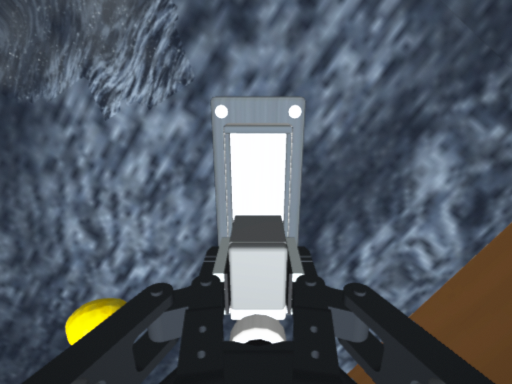

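The cap is gripped at a 27 mm opening. Stand +y is tool +z, so I'll pull along that.

```bash
python3 -m crank '[{"dp":[0,0,0.005],"turn":[0,0,0]},{"dp":[0,0,0.005],"turn":[0,0,0]},{"dp":[0,0,0.005],"turn":[0,0,0]},{"dp":[0,0,0.005],"turn":[0,0,0]},{"dp":[0,0,0.005],"turn":[0,0,0]},{"dp":[0,0,0.005],"turn":[0,0,0]},{"dp":[0,0,0.005],"turn":[0,0,0]},{"dp":[0,0,0.003],"turn":[0,0,0]},{"dp":[0,0,0],"turn":[0,0,0]},{"dp":[0,0,0],"turn":[0,0,0]}]'
python3 -m crank '[{"dp":[0,0,0.002],"turn":[0,0,0]},{"dp":[0,0,0.002],"turn":[0,0,0]},{"dp":[0,0,0.002],"turn":[0,0,0]},{"dp":[0,0,0],"turn":[0,0,0]}]'
python3 - <<'E'
from h import *
goto(TUBE+EY*.1225+[0,0,.1])
E
```

```text
time: 5.95
ee_pos: [0.4097, -0.0322, 0.1019]
tcp_rot: [-0.696, 0.697, 0.122, -0.122]
force: [-4.0, -2.4, 7.8]
gripper_width: 0.317
time: 6.35
ee_pos: [0.4081, -0.028, 0.1019]
tcp_rot: [-0.695, 0.698, 0.122, -0.121]
force: [-1.7, -6.9, 4.4]
gripper_width: 0.318
  turn [ 0.0043  0.     -0.0005] deltaT now-axes [0.0002 0.0019 0.004 ]
  turn [-8.0000e-04 -3.1416e+00 -6.7000e-03] deltaT now-axes [0.0002 0.0019 0.004 ]
  t 6.35 pos [ 0.4081 -0.028   0.1019] stand [-0.0002  0.1185] world d [-0.0011  0.0038 -0.0019] F [-1.7 -6.9  4.4] g 0.318 q [-0.22  0.14 -0.59  0.84 -0.    1.  ]
```

```bash
python3 -m crank '[{"dp":[0,0,0.002],"turn":[0,0,0]},{"dp":[0,0,0.002],"turn":[0,0,0]},{"dp":[0,0,0],"turn":[0,0,0]},{"dp":[0,0,0],"turn":[0,0,0]}]'
python3 - <<'E'
from h import *
goto(TUBE+EY*.1225+[0,0,.1])
E
```

```text
time: 6.75
ee_pos: [0.4081, -0.0278, 0.1019]
tcp_rot: [-0.692, 0.701, 0.121, -0.121]
force: [1.1, -17.4, -2.2]
gripper_width: 0.316
  turn [ 0.0125 -0.0017 -0.002 ] deltaT now-axes [0.0002 0.0019 0.0038]
  turn [3.1000e-03 3.1398e+00 1.9600e-02] deltaT now-axes [0.0002 0.0019 0.0038]
  t 6.75 pos [ 0.4081 -0.0278  0.1019] stand [-0.0002  0.1187] world d [-0.0011  0.0036 -0.0019] F [  1.1 -17.4  -2.2] g 0.316 q [-0.21  0.14 -0.59  0.83 -0.01  1.01]
```

A hard stop: force climbs to 17 N with no further motion. I'll relax, open, lift and look.

```bash
python3 -m crank '[{"dp":[0,0,-0.004],"turn":[0,0,0]},{"dp":[0,0,0],"turn":[0,0,0]}]'
python3 -m crank '[{"dp":[0,0,0],"turn":[0,0,0]},{"dp":[0,0,0],"turn":[0,0,0]},{"dp":[0,0,0],"turn":[0,0,0]},{"dp":[0,0,0],"turn":[0,0,0]},{"dp":[0,0,0],"turn":[0,0,0]},{"dp":[0,-0.02,0],"turn":[0,0,0]},{"dp":[0,-0.02,0],"turn":[0,0,0]},{"dp":[0,-0.02,0],"turn":[0,0,0]},{"dp":[0,-0.02,0],"turn":[0,0,0]},{"dp":[0,-0.02,0],"turn":[0,0,0]},{"dp":[0,0,-0.02],"turn":[0,0,0]},{"dp":[0,0,-0.02],"turn":[0,0,0]},{"dp":[0,0,-0.006],"turn":[0,0,0]},{"dp":[0,0,0],"turn":[0,0,0]}]' 1
python3 -m crank '[{"dp":[0,0,0],"turn":[0,0,0]},{"dp":[0,0,0],"turn":[0,0,0]},{"dp":[0,0,0],"turn":[0,0,0]},{"dp":[0,0,0],"turn":[0,0,0]},{"dp":[0,0,0],"turn":[0,0,0]},{"dp":[0,0,0],"turn":[0,0,0]},{"dp":[0,0,0],"turn":[0,0,0]},{"dp":[0,0,0],"turn":[0,0,0]},{"dp":[0,0,0],"turn":[0,0,0]},{"dp":[0,0,0],"turn":[0,0,0]}]' -1
python3 - <<'E'
from h import *
goto(TUBE+EY*.072+[0,0,.11])
cv2.imwrite('pics/w3.png',r.grab_frame('wrist'))
cw=r.camera_params('wrist'); print('button proj',proj(cw,TUBE+EY*.072+[0,0,.103]))
E
```

```text
time: 6.95
ee_pos: [0.4081, -0.028, 0.1019]
tcp_rot: [-0.696, 0.698, 0.121, -0.121]
force: [-2.1, -6.2, 4.9]
gripper_width: 0.316
time: 8.35
ee_pos: [0.4234, -0.0702, 0.2011]
tcp_rot: [0.697, -0.696, -0.121, 0.121]
force: [-0.3, 0.2, -0.2]
gripper_width: 1.0
time: 9.35
ee_pos: [0.4234, -0.0699, 0.2013]
tcp_rot: [0.697, -0.697, -0.122, 0.122]
force: [0.7, -0.3, -0.2]
gripper_width: 0.0
  turn [-0.0001  0.0004  0.0001] deltaT now-axes [ 0.0001  0.0913 -0.0019]
  turn [ 1.0000e-04 -3.1412e+00  1.0000e-04] deltaT now-axes [ 0.0001  0.0913 -0.0019]
  t 9.35 pos [ 0.4234 -0.0699  0.2013] stand [-0.0001  0.0739] world d [ 0.0007 -0.0017 -0.0913] F [ 0.7 -0.3 -0.2] g 0.0 q [-0.31  0.1  -0.36  1.11  0.    0.91]
button proj [258.24261299 195.9374473 ]
```

View pics/w3.png

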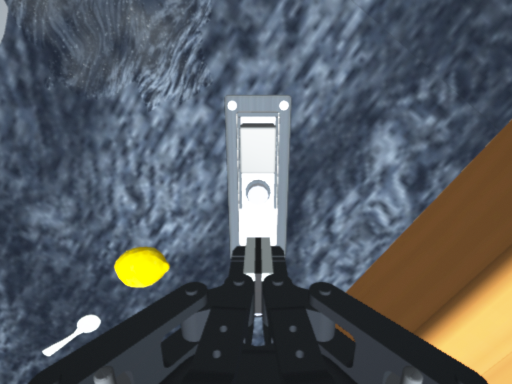

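The cap is fully off, and the button is visible at (258,191), close to its predicted (258,196). I'll press it with the shut fingertips.

```bash
python3 -m crank '[{"dp":[0,0.02,-0.001],"turn":[0,0,0]},{"dp":[0,0.02,0],"turn":[0,0,0]},{"dp":[0,0.02,0],"turn":[0,0,0]},{"dp":[0,0.02,0],"turn":[0,0,0]},{"dp":[0,0.01,0],"turn":[0,0,0]},{"dp":[0,0,0],"turn":[0,0,0]},{"dp":[0,0.003,0],"turn":[0,0,0]},{"dp":[0,0.003,0],"turn":[0,0,0]},{"dp":[0,0,0],"turn":[0,0,0]}]'
python3 -m crank '[{"dp":[0,0.002,0],"turn":[0,0,0]},{"dp":[0,0.002,0],"turn":[0,0,0]},{"dp":[0,0.002,0],"turn":[0,0,0]},{"dp":[0,0,0],"turn":[0,0,0]}]'
python3 -m crank '[{"dp":[0,0.001,0],"turn":[0,0,0]},{"dp":[0,0.001,0],"turn":[0,0,0]},{"dp":[0,0,0],"turn":[0,0,0]}]'
```

```text
time: 10.3
ee_pos: [0.4242, -0.071, 0.1057]
tcp_rot: [-0.696, 0.697, 0.122, -0.121]
force: [-0.3, -0.5, 0.6]
gripper_width: 0.004
time: 10.7
ee_pos: [0.4242, -0.071, 0.0994]
tcp_rot: [-0.696, 0.697, 0.122, -0.121]
force: [0.1, -0.2, 1.2]
gripper_width: -0.003
time: 11.0
ee_pos: [0.4242, -0.071, 0.0974]
tcp_rot: [-0.696, 0.697, 0.122, -0.121]
force: [1.4, -0.6, 2.0]
gripper_width: -0.001
```

```bash
python3 -m crank '[{"dp":[0,0.001,0],"turn":[0,0,0]},{"dp":[0,0.001,0],"turn":[0,0,0]},{"dp":[0,0,0],"turn":[0,0,0]}]'
python3 -m crank '[{"dp":[0,0.001,0],"turn":[0,0,0]},{"dp":[0,0.001,0],"turn":[0,0,0]},{"dp":[0,0,0],"turn":[0,0,0]}]'
```

```text
time: 11.3
ee_pos: [0.4243, -0.071, 0.0969]
tcp_rot: [-0.696, 0.697, 0.122, -0.121]
force: [-4.1, 1.5, 17.3]
gripper_width: 0.002
time: 11.6
ee_pos: [0.4244, -0.071, 0.0967]
tcp_rot: [-0.696, 0.697, 0.123, -0.121]
force: [-10.2, 2.4, 35.4]
gripper_width: -0.0
```

Bottomed out at z = 0.097 m, the fully-down height. Next I'll lift, open and go above the knob.

```bash
python3 -m crank '[{"dp":[0,-0.01,0],"turn":[0,0,0]},{"dp":[0,-0.025,0],"turn":[0,0,0]},{"dp":[0,-0.025,0],"turn":[0,0,0]},{"dp":[0,-0.025,0],"turn":[0,0,0]},{"dp":[0,-0.025,0],"turn":[0,0,0]},{"dp":[0,-0.025,0],"turn":[0,0,0]},{"dp":[0,0,0],"turn":[0,0,0]}]'
python3 - <<'E'
from h import *
cv2.imwrite('pics/w4.png',r.grab_frame('wrist'))
E
python3 -m crank '[{"dp":[0,0,-0.018],"turn":[0,0,0]},{"dp":[0,0,-0.018],"turn":[0,0,0]},{"dp":[0,0,-0.018],"turn":[0,0,0]},{"dp":[0,0,-0.018],"turn":[0,0,0]},{"dp":[0,0,0],"turn":[0,0,0]},{"dp":[0,0,0],"turn":[0,0,0]},{"dp":[0,0,0],"turn":[0,0,0]},{"dp":[0,0,0],"turn":[0,0,0]},{"dp":[0,0,0],"turn":[0,0,0]},{"dp":[0,0,0],"turn":[0,0,0]}]' 1
python3 - <<'E'
from h import *
cv2.imwrite('pics/w5.png',r.grab_frame('wrist'))
goto(TUBE+[0,0,.127])
E
```

```text
time: 12.3
ee_pos: [0.4251, -0.0713, 0.2308]
tcp_rot: [-0.696, 0.697, 0.123, -0.12]
force: [0.3, -0.9, -0.0]
gripper_width: 0.004
time: 13.35
ee_pos: [0.4481, -0.1383, 0.2284]
tcp_rot: [0.697, -0.697, -0.122, 0.122]
force: [-0.4, -0.5, 0.1]
gripper_width: 1.004
  turn [0.0001 0.0009 0.0002] deltaT now-axes [-0.      0.1014 -0.0011]
  turn [ 4.0000e-04 -3.1407e+00 -1.0000e-04] deltaT now-axes [-0.      0.1014 -0.0011]
  t 13.4 pos [ 0.4481 -0.1383  0.2284] stand [-0.      0.0011] world d [ 0.0004 -0.0011 -0.1014] F [ 0.4 -0.3  0.7] g 1.004 q [-0.43  0.16 -0.21  1.19  0.    0.79]
```

View pics/w4.png

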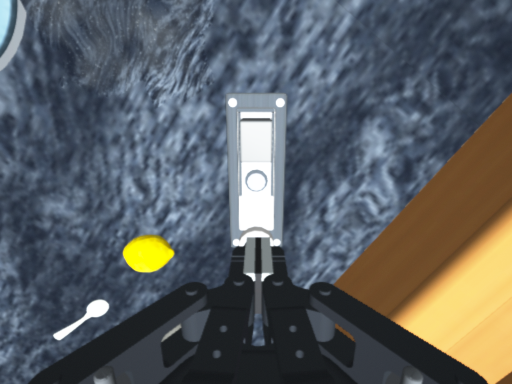

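View pics/w5.png

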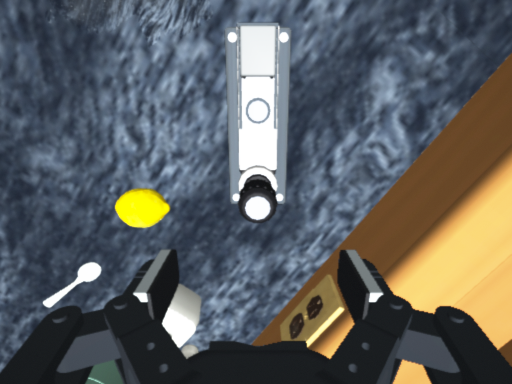

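The cap is off and the button sits low at (258,110). The knob is at (257,206), centred between the jaws. Descending to grip it.

```bash
python3 -m crank '[{"dp":[0,0.02,-0.001],"turn":[0,0,0]},{"dp":[0,0.02,0],"turn":[0,0,0]},{"dp":[0,0.02,0],"turn":[0,0,0]},{"dp":[0,0.02,0],"turn":[0,0,0]},{"dp":[0,0.015,0],"turn":[0,0,0]},{"dp":[0,0.006,0],"turn":[0,0,0]},{"dp":[0,0,0],"turn":[0,0,0]},{"dp":[0,0,0],"turn":[0,0,0]}]'
python3 -m crank '[{"dp":[0,0,0],"turn":[0,0,0]},{"dp":[0,0,0],"turn":[0,0,0]},{"dp":[0,0,0],"turn":[0,0,0]},{"dp":[0,0,0],"turn":[0,0,0]},{"dp":[0,0,0],"turn":[0,0,0]},{"dp":[0,0,0],"turn":[0,0,0]},{"dp":[0,0,0],"turn":[0,0,0]},{"dp":[0,0,0],"turn":[0,0,0]},{"dp":[0,0,0],"turn":[0,0,0]},{"dp":[0,0,0],"turn":[0,0,0]}]' -1
```

```text
time: 14.2
ee_pos: [0.4489, -0.1397, 0.128]
tcp_rot: [-0.696, 0.697, 0.122, -0.121]
force: [0.2, 0.5, 0.2]
gripper_width: 0.999
time: 15.2
ee_pos: [0.4483, -0.1399, 0.128]
tcp_rot: [-0.696, 0.697, 0.122, -0.122]
force: [-1.9, -0.6, 5.8]
gripper_width: 0.357
```

```bash
python3 -m crank '[{"dp":[0,-0.004,0],"turn":[0,0,0]},{"dp":[0,-0.004,0],"turn":[0,0,0]},{"dp":[0,-0.004,0],"turn":[0,0,0]},{"dp":[0,-0.004,0],"turn":[0,0,0]},{"dp":[0,-0.004,0],"turn":[0,0,0]},{"dp":[0,-0.004,0],"turn":[0,0,0]},{"dp":[0,-0.004,0],"turn":[0,0,0]},{"dp":[0,-0.004,0],"turn":[0,0,0]},{"dp":[0,-0.004,0],"turn":[0,0,0]},{"dp":[0,-0.004,0],"turn":[0,0,0]},{"dp":[0,-0.004,0],"turn":[0,0,0]},{"dp":[0,-0.004,0],"turn":[0,0,0]},{"dp":[0,-0.004,0],"turn":[0,0,0]},{"dp":[0,-0.004,0],"turn":[0,0,0]},{"dp":[0,-0.004,0],"turn":[0,0,0]},{"dp":[0,0,0],"turn":[0,0,0]},{"dp":[0,0,0],"turn":[0,0,0]},{"dp":[0,0,0],"turn":[0,0,0]}]'
python3 -m crank '[{"dp":[0,-0.004,0],"turn":[0,0,0]},{"dp":[0,-0.004,0],"turn":[0,0,0]},{"dp":[0,-0.004,0],"turn":[0,0,0]},{"dp":[0,-0.004,0],"turn":[0,0,0]},{"dp":[0,-0.004,0],"turn":[0,0,0]},{"dp":[0,-0.004,0],"turn":[0,0,0]},{"dp":[0,-0.004,0],"turn":[0,0,0]},{"dp":[0,-0.004,0],"turn":[0,0,0]},{"dp":[0,-0.004,0],"turn":[0,0,0]},{"dp":[0,-0.004,0],"turn":[0,0,0]},{"dp":[0,-0.004,0],"turn":[0,0,0]},{"dp":[0,-0.003,0],"turn":[0,0,0]},{"dp":[0,0,0],"turn":[0,0,0]},{"dp":[0,0,0],"turn":[0,0,0]}]'
```

```text
time: 17.0
ee_pos: [0.4483, -0.1396, 0.1872]
tcp_rot: [-0.697, 0.697, 0.122, -0.122]
force: [-3.1, -3.8, -2.0]
gripper_width: 0.356
time: 18.4
ee_pos: [0.4483, -0.1396, 0.2344]
tcp_rot: [0.697, -0.697, -0.122, 0.122]
force: [-2.1, -4.3, -2.7]
gripper_width: 0.357
```

```bash
python3 -m crank '[{"dp":[0,-0.001,0],"turn":[0,0,0]},{"dp":[0,-0.001,0],"turn":[0,0,0]},{"dp":[0,-0.001,0],"turn":[0,0,0]},{"dp":[0,0,0],"turn":[0,0,0]},{"dp":[0,0,0],"turn":[0,0,0]}]'
python3 -m crank '[{"dp":[0,-0.001,0],"turn":[0,0,0]},{"dp":[0,0,0],"turn":[0,0,0]},{"dp":[0,0,0],"turn":[0,0,0]}]'
```

```text
time: 18.9
ee_pos: [0.4483, -0.1396, 0.237]
tcp_rot: [0.697, -0.696, -0.122, 0.122]
force: [-2.5, -5.1, -4.3]
gripper_width: 0.357
time: 19.2
ee_pos: [0.4483, -0.1396, 0.238]
tcp_rot: [0.697, -0.696, -0.122, 0.122]
force: [-2.2, -5.2, -5.4]
gripper_width: 0.355
```

```bash
python3 -m crank '[{"dp":[0,-0.001,0],"turn":[0,0,0]},{"dp":[0,0,0],"turn":[0,0,0]},{"dp":[0,0,0],"turn":[0,0,0]}]'
python3 -m crank '[{"dp":[0,-0.001,0],"turn":[0,0,0]},{"dp":[0,0,0],"turn":[0,0,0]},{"dp":[0,0,0],"turn":[0,0,0]},{"dp":[0,0,0],"turn":[0,0,0]}]'
python3 - <<'E'
from h import *
for n in ('scene','top'):
    cv2.imwrite(f'pics/{n}9.png',r.grab_frame(n))
a=cv2.imread('pics/scene9.png')[110:310,180:400]; cv2.imwrite('pics/s9z.png',cv2.resize(a,None,fx=2.9,fy=2.9,interpolation=2))
E
```

```text
time: 19.5
ee_pos: [0.4482, -0.1395, 0.2382]
tcp_rot: [0.697, -0.696, -0.121, 0.122]
force: [-0.5, -4.1, -8.4]
gripper_width: 0.349
time: 19.9
ee_pos: [0.4481, -0.1394, 0.2383]
tcp_rot: [0.697, -0.696, -0.121, 0.122]
force: [0.2, -5.5, -14.8]
gripper_width: 0.347
```

View pics/s9z.png

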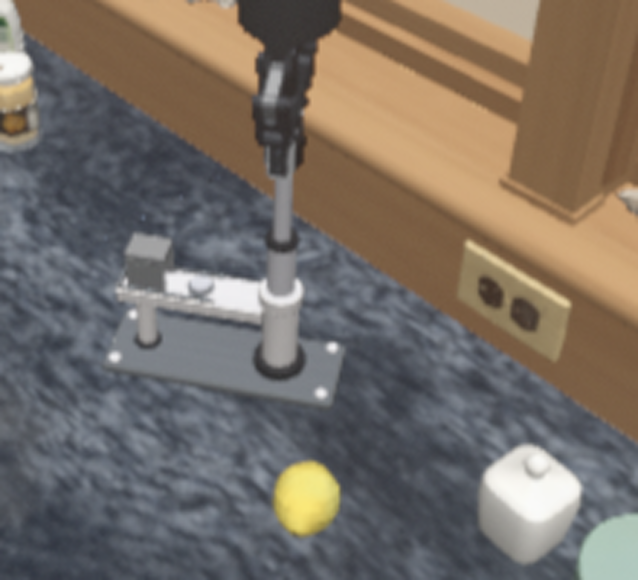

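View pics/top9.png

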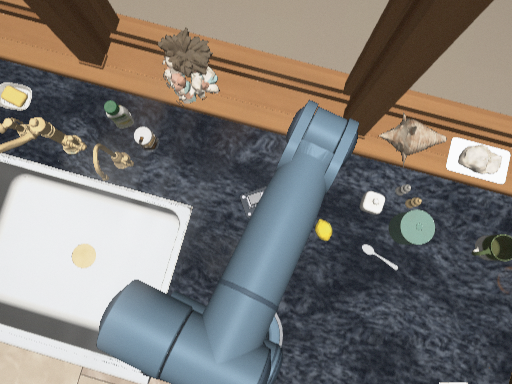

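The scene view shows the cap off, the button low, and both sections out: the middle section's black rim is at (282,240) in the crop and the thin rod runs up into the fingers. Lemon, pot and jar look unmoved. I'll do a hold check, then hand in.

```bash
python3 -m crank '[{"dp":[0,0,0],"turn":[0,0,0]},{"dp":[0,0,0],"turn":[0,0,0]},{"dp":[0,0,0],"turn":[0,0,0]},{"dp":[0,0,0],"turn":[0,0,0]},{"dp":[0,0,0],"turn":[0,0,0]},{"dp":[0,0,0],"turn":[0,0,0]},{"dp":[0,0,0],"turn":[0,0,0]},{"dp":[0,0,0],"turn":[0,0,0]}]'
python3 - <<'E'
from bench import r
print(r.hand_in())
E
```

```text
time: 20.8
ee_pos: [0.4481, -0.1395, 0.2383]
tcp_rot: [0.697, -0.696, -0.121, 0.122]
force: [0.5, -5.7, -15.7]
gripper_width: 0.352
the job is handed in; nothing more can be done
None
```

The pole is ready for filming, and I handed in with the gripper still holding the knob at full extension. No verdict came back.

- **Cap:** pulled out until it hit its stop after about 43 mm of travel. The force rose to 17 N with no further motion.
- **Button:** pressed to the bottom with the shut fingers. It bottomed out at 97 mm above the worktop, the fully-down height, at about 35 N. The later pictures show it still down.
- **Knob:** gripped and drawn straight up 110 mm to the second stop. The last check held steady for 0.8 s with the tool at 0.2383 m, about 16 N of pull and an opening of 0.35. The last scene picture shows both sections out.
- **Bystanders:** the sugar pot, lemon and honey jar look unmoved in the last top view. I compared them by eye and did not measure them.

The run took 20.8 s of the 51 s allowed. No check failed. The only small disagreement was the button showing about 5 pixels from where I predicted it in one wrist view; the press bottomed out where expected.

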